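Dock the payment handset in its spring-jaw cradle

ROBOT

A 6-joint arm with a two-finger parallel gripper is mounted at the origin on the work surface. World frame = base frame: x ahead of the robot, y to its left, z up, the work surface at z = 0. Lengths are in m, angles in rad, forces in N, time in s.
With the tool pointing down it reaches from about 0.275 to 0.975 m from the base axis. Payload 8.4 kg.
Tool frame: the origin (TCP) lies at the very end of the fingers, on their centre line; the grasp point (between the pads) lies 19 mm behind it; z points along the fingers, y is the direction in which the jaws open and shut (so a half turn about z gives the same grasp; the last joint's range is limited). The gripper opens to 92 mm and grips with 3 to 60 N. Pads are 20 mm wide; open, the fingers measure 128 mm over their backs; the gripper's body (75 mm by 189 mm) begins 69 mm behind the grasp point.
Start: joints at [1.315, 0.353, 1.633, -0, 1.155, -0.002], TCP at [0.157, 0.605, 0.178] pointing down, gripper open.
Joint ranges: [-2.63, 2.63], [-0.92, 2.1], [0.06, 2.66], [-1.3, 4.44], [0, 2.69], [-3.02, 3.02]. Speed limits (rad/s): [2.22, 2.22, 2.79, 3.14, 3.14, 3.14].

INTERFACE

Orientations are given as a 3x3 rotation matrix whose columns are the frame's x, y, z axes.
In Python, from rig import get_obs, vision, order gives the robot as it stands.
- The arm moves only by the shell command python3 -m creep 'ROWS' [FORCE]. ROWS is JSON, a list of rows, each a list of 5 numbers: the finger opening in mm, from 0 to 91.9, then the shift along the tool's x, y, z in mm, then the turn about the tool's z in degrees. A call has 1 to 10 rows; each row is the pose to reach, as a shift and turn from the pose commanded when the call began, along the tool's axes at that moment; what a row does not reach only later rows make up. A row lasts 1/10 s, in which the tool goes at most 50 mm and 8.59 degrees, less where a joint would pass 70% of its speed; a pose out of reach is approached as far as the arm can. A call with a gripper value outside its range is refused whole. The fingers move at their own pace and stop on an object; FORCE is the grip in N (left out, the last holds). Time passes only in rows, so rows that repeat a pose let the fingers close. It gives the time, the measured TCP pose, the force and the opening at its end, in the units of the state.
- get_obs(): the state, without advancing time (a new reading comes with each control period).
- vision.grab_frame(name): name is "side" or "top"; returns the picture (420x560x3 uint8, red, green, blue); there is no depth.
- vision.camera_params(name): a dict with "camera_matrix" (3x3 intrinsics, pixels), "D" ([k1, k2, p1, p2, k3] as OpenCV has them; the pictures are not rectified), "xyz" and "orientation" of the camera in the world. Camera axes: x right, y up, looking along -z (the intrinsics and any distortion apply to the point x, -y, -z); pixel columns grow to the right and rows downward; lengths in m; the calibration is good to about 2 mm. A picture is of the moment at which its call begins. camera_params takes no time and is no camera call.
- order.job_done(): hands the job in, once; it reports no verdict.
Trained networks look in the newest picture that a camera, given by its name, has taken for a name from the list of things; names that differ only in an ending like _2 or _b are one class to them, and where a whole thing is asked for, a point or a joint stands for the part that bears it (a point fixed in the world has none). Each returns a list of dicts, best first, with "p" (0 to 1); they miss things now and then, are a little off and sometimes report something else, mostly with a low value. They report only what shows in the picture. A call takes as long as a camera call. They do not tell look-alikes from the thing itself.
- vision.spot_in(camera, query): "position" ([x, y, z] in m, in world coordinates, good to about 4 mm: the middle of the surface that is visible of it).
- vision.trace(camera, query): "mask" (420x560 bool, what is visible of it).
- vision.mark_of(camera, query): "position" ([x, y, z] in m, in world coordinates, good to about 4 mm: a listed point, or the origin of a listed thing).
The state is a dict: "time_s": time; "qpos": joint angles; "joint_velocities": joint speeds; "effort": joint torques, N m; "eef_pos": TCP position; "ee_rot": TCP orientation; "wrist_force": force on the tool from outside, world axes, zero at the start; "ft_torque": the same for the moment, N m; "width": finger opening in m.
Only numpy, scipy, OpenCV 4.12 (cv2) and the standard library are available. Lean on these libraries where they do the work, as an engineer would, in place of code of your own. Each camera call takes 0.05 s, during which the arm holds its last target.

TASK

Put the payment handset into the spring-jaw cradle on the counter, screen up: keypad end under the hood of the pocket, then push the screen end down past the sprung jaw until it snaps over the handset and the handset lies flat and fully home on the cradle's bed. The cradle's head stands at a different height each time, so feel or look for it; press gently, at most about 45 N, and leave the other things on the counter where they are.

Things in the scene. Friction and masses are not known exactly. Their poses are not given: they have to be found in the camera images.
- handset: Black payment handset, a flat box 130 mm long (x) x 56 wide (y) x 18 thick (z), 0.2 kg; grasp it across the width. Origin: centre of its underside. +x points to the end with the large pale grey glass screen, -x to the end with the grid of small keys, +z out of that face, which is up at the start. Docked, it lies on the bed with its origin over the cradle's and its axes parallel to the cradle's.
- keypad_end (a point): Middle of the lower edge of the handset's keypad end, at (-65, 0, 0) mm in the handset's frame. It goes to the foot of the pocket, where the bed meets the inner face of the end wall: x -65 mm, y 0 in the cradle's frame.
- screen_end (a point): Middle of the lower edge of the handset's screen end, at (65, 0, 0) mm in the handset's frame.
- cradle: Base plate (60 mm wide, 8 high) of the grey cradle, fixed to the counter. Origin: on the counter under the middle of the docked handset; +x from the hooded pocket to the sprung jaw, z up. Its head, which holds bed, pocket and jaw, is clamped on two posts at a new height each time: the bed's top lies 35 to 65 mm above the counter. This height is not reported: feel or look for it.
- bed_mark (a point): A point on the counter under the bed, at (0, 0, 0) mm in the cradle's frame. The bed over it is 40 mm wide, x -71 to 55 mm (fingers pass beside the handset). Pocket at its -x end, heights above the bed: end wall's inner face at x -65 mm; cheeks x -71 to -35 mm, inner faces y +-30.5 mm, 28 mm high; hood x -71 to -53 mm, underside 24 mm up, top 28 mm.
- jaw_mark (a point): A point on the counter under the jaw's tip, at (58, 0, 0) mm in the cradle's frame. At rest the steel jaw, 34 mm wide, has its beak's tip here, 22 mm above the bed; from the tip a ramp rises outward at 60 degrees to x 70 mm, 43 mm above the bed; below the beak its upright inner face stands at x 63 mm. A handset lowered flat is stopped by hood and jaw.
- jaw (a joint): Jaw opening, m: 0 at rest, up to 0.011 pushed to the cradle's +x, 0.002 with the handset home; spring 350 N/m, preload 2.8 N. The keypad end slides under the hood with the screen end raised 17 to 22 degrees; let go, the handset leans on the ramp about 15 degrees up. 10 to 20 N down near x 42 mm (fingers clear of the jaw) opens the jaw 8 mm, and it snaps shut over the dropping screen end.
- tray: Bystander: blue plastic coin tray, 220 x 150 x 45 mm, heavy. Origin: centre of its underside.
- stamp: Bystander: small upright turned wooden hand stamp, 38 mm across the foot, 86 mm tall. Origin: centre of its underside.
- albums: Bystander: pile of red albums, 160 x 220 x 64 mm. Origin: centre of its underside.
Mind the look-alikes: they are no part of the job. Of the things that look like the cradle, take the one that is nearest to the robot's base at the start.

How it is judged:
By the outcome, as a careful person would: the job done as asked, in the order asked, and still so for the second after the job is handed in, with the robot touching nothing.
It also fails if it takes over 48 s, if anything falls off the work surface, if the arm or the gripper's body presses on something with over 40 N, if the wrist force passes 120 N, or if a joint passes its speed limit or range.

## Working session

There is one attempt and no reset: what is moved stays moved. The work goes in short steps, Python scripts to look and compute and a shell command to move; the robot and the scene stay as the last step left them, time stands still between calls to the robot, and variables do not carry over. Pictures are saved under pics/ and viewed, and the job is handed in when it is done.

```bash
ls; mkdir -p pics; cat > h.py <<'E'
import cv2,numpy as np
from rig import get_obs,vision,order
def save(cam,name):
    im=vision.grab_frame(cam); cv2.imwrite('pics/'+name,cv2.cvtColor(np.asarray(im),cv2.COLOR_RGB2BGR)); return im
def cam(c):
    p=vision.camera_params(c);K=np.array(p['camera_matrix'],float);D=np.array(p['D'],float);R=np.array(p['orientation'],float);t=np.array(p['xyz'],float);return K,D,R,t
def ray(c,uv):
    K,D,R,t=cam(c);q=cv2.undistortPoints(np.array([[uv]],float),K,D)[0,0]
    return t,R@np.array([q[0],-q[1],-1.0])
def onz(c,uv,z):
    t,d=ray(c,uv);return t+d*(z-t[2])/d[2]
def proj(c,P):
    K,D,R,t=cam(c);F=np.diag([1,-1,-1.]);Rc=F@R.T
    return cv2.projectPoints(np.atleast_2d(np.array(P,float)),cv2.Rodrigues(Rc)[0],-Rc@t,K,D)[0][:,0]
E
python3 - <<'E'
from h import *
np.set_printoptions(precision=3,suppress=True)
for c in('top','side'):
    save(c,c+'0.png');print(c,cam(c)[2:],cam(c)[0][0,0])
    for q in('handset','cradle','keypad_end','screen_end','bed_mark','jaw_mark'):
        print(q,[(np.round(d['position'],3),round(d['p'],2)) for d in vision.mark_of(c,q)])
print(get_obs())
E
```

```text
pics
top (array([[ 0.004,  0.995, -0.1  ],
       [-1.   ,  0.005,  0.005],
       [ 0.005,  0.1  ,  0.995]]), array([ 0.472, -0.007,  1.238])) 411.9198916881642
handset [(array([ 0.471, -0.156, -0.001]), 0.78)]
cradle [(array([0.62 , 0.005, 0.002]), 0.95), (array([0.501, 0.197, 0.001]), 0.78)]
keypad_end [(array([ 0.407, -0.17 ,  0.002]), 0.83)]
screen_end []
bed_mark [(array([ 0.613,  0.001, -0.   ]), 0.78), (array([ 0.503,  0.196, -0.003]), 0.59)]
jaw_mark [(array([ 0.556,  0.192, -0.002]), 0.69), (array([0.674, 0.009, 0.003]), 0.58)]
side (array([[ 0.996,  0.066, -0.063],
       [-0.091,  0.781, -0.618],
       [ 0.009,  0.622,  0.783]]), array([ 0.549, -0.653,  0.866])) 384.1494756725003
handset [(array([ 0.476, -0.157, -0.002]), 0.92)]
cradle [(array([ 0.611,  0.006, -0.003]), 0.9), (array([0.501, 0.193, 0.001]), 0.85)]
keypad_end [(array([ 0.403, -0.167,  0.   ]), 0.96)]
screen_end [(array([ 0.534, -0.15 , -0.001]), 0.89)]
bed_mark [(array([0.501, 0.194, 0.004]), 0.96), (array([0.619, 0.004, 0.005]), 0.88)]
jaw_mark [(array([0.558, 0.19 , 0.002]), 0.95), (array([0.674, 0.006, 0.002]), 0.92), (array([0.521, 0.443, 0.001]), 0.64), (array([ 0.472, -0.16 , -0.004]), 0.39)]
{'time_s': 0.7, 'qpos': array([ 1.315,  0.353,  1.633, -0.   ,  1.155, -0.002]), 'joint_velocities': array([-0.   ,  0.001, -0.002,  0.   , -0.001, -0.001]), 'effort': array([ -0.001, -59.359, -33.453,   0.07 ,   0.016,   0.   ]), 'eef_pos': array([0.157, 0.605, 0.178]), 'ee_rot': array([[-0.968,  0.251,  0.   ],
       [ 0.251,  0.968,  0.   ],
       [-0.   ,  0.   , -1.   ]]), 'wrist_force': array([ 0.412, -0.336,  0.77 ]), 'ft_torque': array([-0.052,  0.049, -0.004]), 'width': 0.09193635421515954}
```

View pics/top0.png

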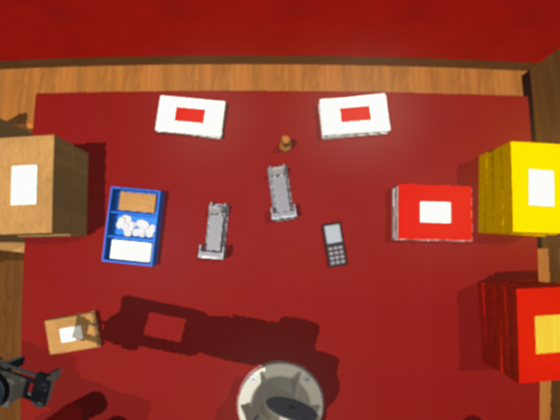

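View pics/side0.png

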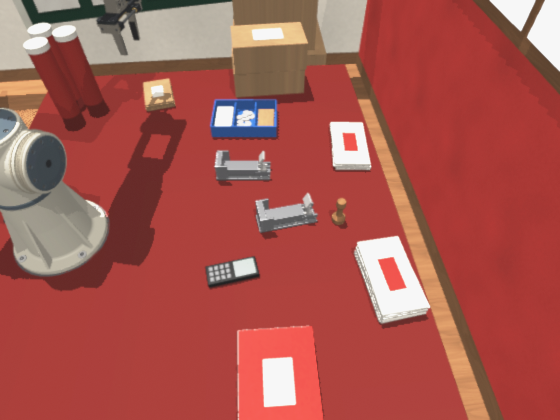

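Both cradles show up: A at about (0.501, 0.195), which is 0.54 m from the base, and B at about (0.616, 0.005), which is 0.62 m. A is the nearer one, so it's the target. In the top picture its hood is near (211,255) and its jaw near (217,207). The handset runs from (338,263) at the keypad to (332,225) at the screen. Next I'll zoom in.

```bash
cat > z.py <<'E'
from h import *
E
python3 - <<'E'
from h import *
np.set_printoptions(precision=4,suppress=True)
t=save('top','top1.png');
for q in('handset','cradle'):
    for d in vision.trace('top',q):
        m=np.asarray(d['mask']).astype(np.uint8);c=max(cv2.findContours(m,0,2)[0],key=cv2.contourArea)
        pts=np.array([onz('top',p,0.018 if q=='handset' else .06)[:2] for p in c[:,0]],np.float32)
        r=cv2.minAreaRect(pts*1000);print(q,d['p'],r,cv2.boundingRect(c))
s=save('side','side1.png')
for d in vision.trace('side','handset'):
        m=np.asarray(d['mask']).astype(np.uint8);c=max(cv2.findContours(m,0,2)[0],key=cv2.contourArea)
        pts=np.array([onz('side',p,0.018)[:2] for p in c[:,0]],np.float32);print('side',cv2.minAreaRect(pts*1000))
def crop(im,x,y,w,h,k,n):
    cv2.imwrite(n,cv2.resize(cv2.cvtColor(np.asarray(im)[y:y+h,x:x+w],cv2.COLOR_RGB2BGR),None,fx=k,fy=k,interpolation=cv2.INTER_CUBIC))
crop(t,190,195,50,75,8,'pics/tc.png');crop(s,205,140,80,50,10,'pics/sc.png')
crop(t,310,212,50,62,9,'pics/th.png')
E
```

```text
handset 0.74 ((471.8936462402344, -158.82403564453125), (130.20848083496094, 57.575626373291016), 9.373847961425781) (322, 222, 26, 46)
cradle 0.69 ((509.5622863769531, 192.5921630859375), (77.94794464111328, 160.86630249023438), 86.82056427001953) (198, 203, 31, 57)
cradle 0.63 ((473.4056701660156, -154.59500122070312), (122.87458801269531, 56.162574768066406), 9.288712501525879) (323, 222, 23, 45)
cradle 0.62 ((619.7327880859375, 2.6054039001464844), (158.06553649902344, 67.89954376220703), 9.758143424987793) (269, 165, 27, 56)
side ((471.0008850097656, -164.19058227539062), (130.08831787109375, 65.04853057861328), 9.418209075927734)
```

View pics/tc.png

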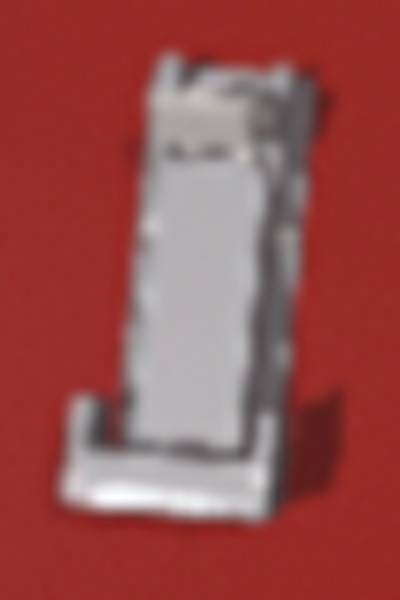

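View pics/sc.png

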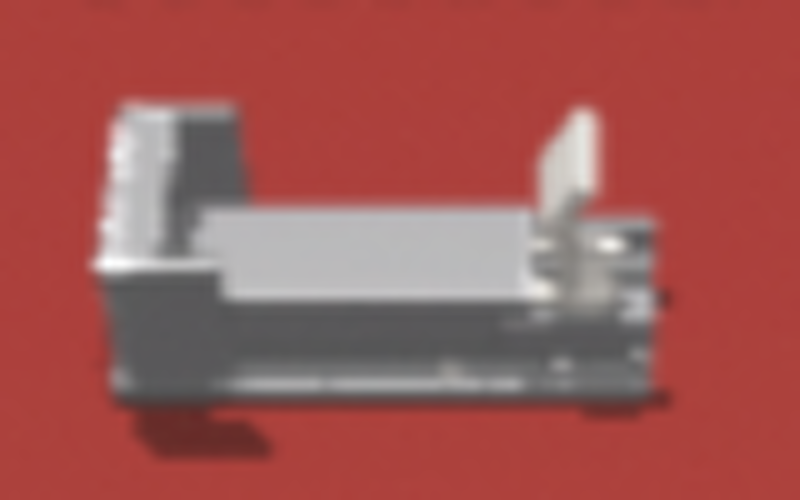

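View pics/th.png

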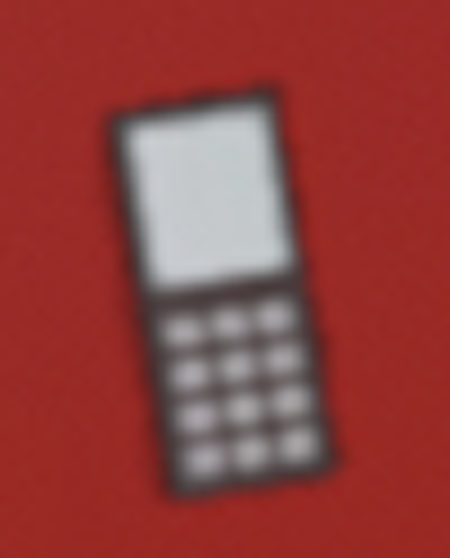

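```bash
cat > fit.py <<'E'
from h import *
from scipy.optimize import least_squares
np.set_printoptions(precision=2,suppress=True)
def px(c,u,v): return ((190+(u+.5)/8-.5,195+(v+.5)/8-.5) if c=='top' else (205+(u+.5)/10-.5,140+(v+.5)/10-.5))
# cam, model pt fn(h,w) , pixel in crop, weight (u,v)
L=[('top',lambda h,w:(45,20,h),(149,190),(1,0)),('top',lambda h,w:(-35,20,h),(127,400),(1,0)),
('top',lambda h,w:(45,-20,h),(262,190),(1,0)),('top',lambda h,w:(-45,-20,h),(242,420),(1,0)),
('top',lambda h,w:(58,17,h+22),(160,150),(.7,1)),('top',lambda h,w:(58,-17,h+22),(247,155),(.7,1)),
('top',lambda h,w:(-53,0,h+28),(180,450),(0,1)),
('top',lambda h,w:(-35,30.5+w,h+28),(72,395),(1,1)),('top',lambda h,w:(-35,-30.5-w,h+28),(278,412),(1,1)),
('side',lambda h,w:(55,-20,h),(530,300),(1,1)),('side',lambda h,w:(55,20,h),(533,208),(1,1)),
('side',lambda h,w:(-20,-20,h),(290,299),(0,1)),('side',lambda h,w:(-20,20,h),(290,208),(0,1)),
('side',lambda h,w:(-35,-30.5-w,h+28),(220,265),(1,1)),('side',lambda h,w:(-35,30.5+w,h+28),(238,103),(1,1)),
('side',lambda h,w:(-71,-30.5-w,h+28),(97,266),(1,1)),('side',lambda h,w:(-71,30.5+w,h+28),(120,103),(1,1)),
('side',lambda h,w:(0,-30,0),(400,402),(0,1)),('side',lambda h,w:(0,-30,8),(400,383),(0,.5))]
def W(p,m):
    c,s=np.cos(p[2]),np.sin(p[2]);m=np.array(m)/1000
    return [p[0]+c*m[0]-s*m[1],p[1]+s*m[0]+c*m[1],m[2]]
def res(p,full=False):
    r=[]
    for c,f,uv,w in L:
        # p[5:7] small image shift of the top camera, p[7:9] of side (calibration)
        e=proj(c,W(p,f(p[3],p[4])))[0]-px(c,*uv); r.append(e*np.array(w))
    return np.array(r) if full else np.ravel(r)
if __name__=='__main__':
    s=least_squares(res,[.502,.195,-.07,50,5],x_scale=[.01,.01,.05,10,2],loss='soft_l1')
    print(s.x*[1000,1000,57.3,1,1]);print(res(s.x,True))
    J=s.jac;print(np.sqrt(np.diag(np.linalg.inv(J.T@J)))*.5*[1000,1000,57.3,1,1])
E
python3 fit.py
```

```text
[501.5  194.47  -4.67  36.53   5.43]
[[ 0.54 -0.  ]
 [ 0.51  0.  ]
 [-0.04  0.  ]
 [-0.58  0.  ]
 [-0.5  -0.78]
 [ 0.09 -0.38]
 [-0.    0.92]
 [ 0.02  0.33]
 [-0.69  0.46]
 [ 0.16 -0.2 ]
 [ 0.27 -0.26]
 [-0.   -0.06]
 [ 0.   -0.22]
 [-0.06  0.49]
 [ 0.09 -0.  ]
 [-0.02  0.42]
 [ 0.11  0.02]
 [-0.    0.34]
 [-0.    0.22]]
[0.49 0.71 0.53 1.13 0.82]
```

Cradle fit: (501.5, 194.5) mm, yaw −4.7°, bed about 36 mm high. The handset centre is at (472, −158) mm, yaw 9.4°. I'll grasp it at its x = +30, near the screen end.

```bash
cat > go.py <<'E'
import sys
from h import *
# usage: go.py x y z(mm) yaw_of_-toolx(deg)
o=get_obs();R=np.array(o['ee_rot']);p=np.array(o['eef_pos'])
x,y,z,yaw=map(float,sys.argv[1:5])
d=R.T@(np.array([x,y,z])-p*1000)
cur=np.degrees(np.arctan2(-R[1,0],-R[0,0]))
print('shift',np.round(d,1),'turn',round(-(yaw-cur),2),'pos',np.round(p*1000,1),'yaw',round(cur,2),'F',np.round(o['wrist_force'],2),'w',round(o['width']*1000,1),'t',o['time_s'])
E
python3 go.py 501.6 -153.1 178 9.4
python3 -m creep '[[91,-524,-647,0,-24],[91,-524,-647,0,-24],[91,-524,-647,0,-24],[91,-524,-647,0,-24],[91,-524,-647,0,-24],[91,-524,-647,0,-24],[91,-524,-647,0,-24],[91,-524,-647,0,-24],[91,-524,-647,0,-24],[91,-524,-647,0,-24]]' 10
python3 go.py 501.6 -153.1 80 9.4
```

```text
shift [-5.240e+02 -6.473e+02 -2.000e-01] turn -23.94 pos [156.9 605.  177.8] yaw -14.54 F [-0.28  0.1   0.95] w 92.2 t 0.95
time_s: 1.95
eef_pos: [0.3646, 0.1481, 0.1782]
ee_rot: [[-0.986, -0.165, 0.001], [-0.165, 0.986, 0.001], [-0.001, 0.0, -1.0]]
wrist_force: [1.3, 1.3, -0.1]
width: 0.0911
shift [ -85.4 -319.7   98.2] turn 0.08 pos [364.6 148.1 178.2] yaw 9.48 F [ 1.32  1.34 -0.07] w 91.1 t 1.95
```

```bash
python3 -m creep '[[91,-85,-320,98,0],[91,-85,-320,98,0],[91,-85,-320,98,0],[91,-85,-320,98,0],[91,-85,-320,98,0],[91,-85,-320,98,0],[91,-85,-320,98,0],[91,-85,-320,98,0],[91,-85,-320,98,0]]'
python3 go.py 501.6 -153.1 3 9.4
```

```text
time_s: 2.85
eef_pos: [0.4999, -0.1523, 0.0793]
ee_rot: [[-0.987, -0.162, -0.001], [-0.162, 0.987, 0.001], [0.001, 0.001, -1.0]]
wrist_force: [-1.2, 0.1, -0.2]
width: 0.0907
shift [-1.6 -1.1 76.3] turn -0.06 pos [ 499.9 -152.3   79.3] yaw 9.34 F [-1.16  0.13 -0.2 ] w 90.7 t 2.85
```

```bash
python3 -m creep '[[91,-1,-1,40,0],[91,-1,-1,65,0],[91,-1,-1,76,0],[91,-1,-1,76,0],[45,-1,-1,76,0],[45,-1,-1,76,0],[45,-1,-1,76,0],[45,-1,-1,76,0],[45,-1,-1,76,0],[45,-1,-1,76,0]]' 6
python3 go.py 501.6 -153.1 3 9.4
```

```text
time_s: 3.85
eef_pos: [0.5016, -0.1527, 0.004]
ee_rot: [[-0.986, -0.164, 0.0], [-0.164, 0.986, -0.0], [-0.0, -0.0, -1.0]]
wrist_force: [-0.8, 0.7, -0.0]
width: 0.046
shift [ 0.1 -0.4  1. ] turn 0.05 pos [ 501.6 -152.7    4. ] yaw 9.45 F [-0.84  0.67 -0.04] w 46.0 t 3.85
```

```bash
python3 - <<'E'
from h import *
for c in('top','side'):
    s=save(c,c+'2.png')
    x,y,w,h=(290,200,100,80) if c=='top' else (180,220,120,90)
    cv2.imwrite('pics/'+c+'2c.png',cv2.resize(cv2.cvtColor(np.asarray(s)[y:y+h,x:x+w],cv2.COLOR_RGB2BGR),None,fx=6,fy=6,interpolation=cv2.INTER_CUBIC))
E
python3 go.py 501.6 -153.1 3 9.4
```

```text
shift [ 0.  -0.4  0.8] turn 0.05 pos [ 501.5 -152.7    3.8] yaw 9.45 F [-0.97 -0.1  -0.5 ] w 44.8 t 3.95
```

View pics/side2c.png

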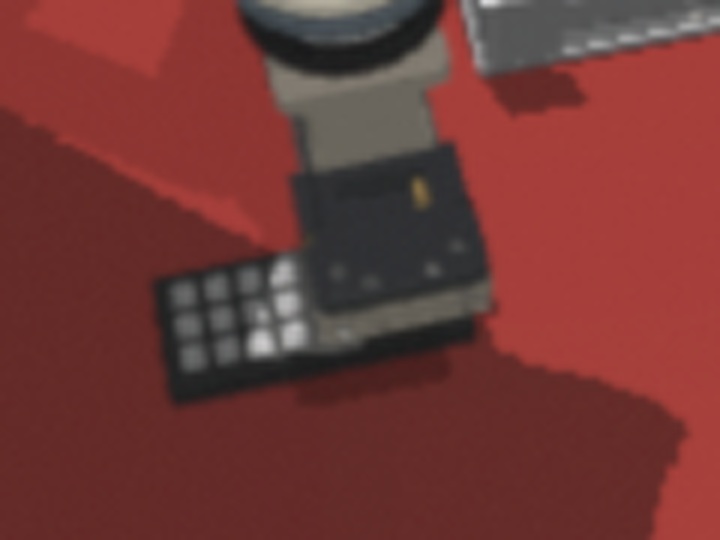

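View pics/top2c.png

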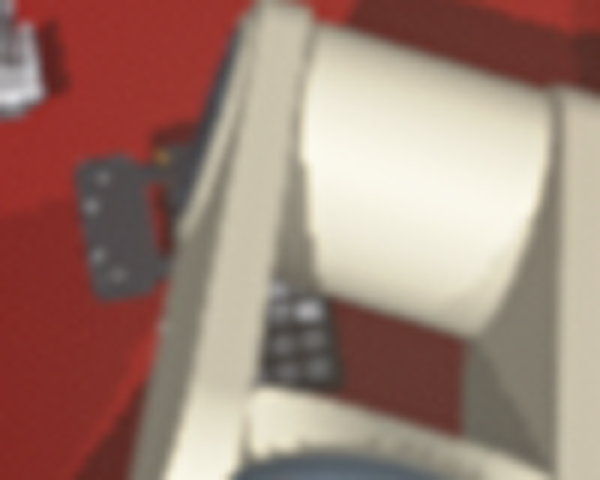

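```bash
python3 - <<'E'
from h import *
o=get_obs();R=np.array(o['ee_rot']);p=np.array(o['eef_pos'])
im=cv2.imread('pics/side2.png');x0,y0=180,200
k=6;big=cv2.resize(im[y0:y0+100,x0:x0+125],None,fx=k,fy=k,interpolation=cv2.INTER_CUBIC)
g=np.clip((big/255.)**.45*255,0,255).astype(np.uint8)
def pt(m): 
    q=(proj('side',p+R@np.array(m)/1000)[0]-[x0,y0]+.5)*k; return tuple(int(v) for v in q)
for s in(1,-1):
    for w,c in((22.4,(0,255,0)),(40.4,(255,255,0))):
        for z in(0,-88): cv2.line(g,pt([-10,s*w,z]),pt([10,s*w,z]),c,1)
        for a in(-10,10): cv2.line(g,pt([a,s*w,0]),pt([a,s*w,-88]),c,1)
cv2.imwrite('pics/ov2.png',g)
print(o['qpos'],o['width'])
E
```

```text
[-2.98377902e-01  4.36648664e-01  1.97995037e+00  1.07016451e-05
  7.24982680e-01 -2.03411320e+00] 0.04477319092907209
```

View pics/ov2.png

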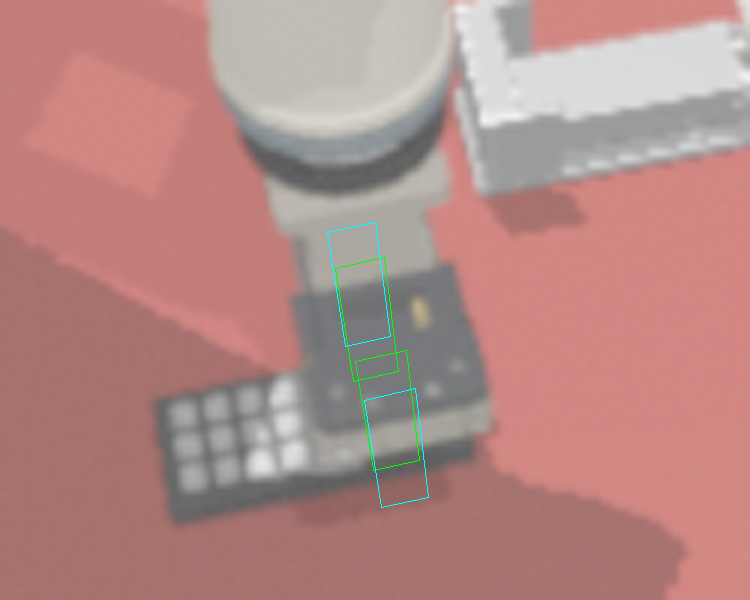

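```bash
python3 - <<'E'
from h import *
a=cv2.imread('pics/side2.png');b=cv2.imread('pics/side0.png')
f=lambda im,x,y,w,h,k:cv2.resize((np.clip((im[y:y+h,x:x+w]/255.)**.4*255,0,255)).astype(np.uint8),None,fx=k,fy=k,interpolation=cv2.INTER_CUBIC)
cv2.imwrite('pics/a.png',np.hstack([f(a,225,235,50,60,8),cv2.resize(f(b,90,0,65,65,6),(390,480))]))
E
```

```text
(no output)
```

View pics/a.png

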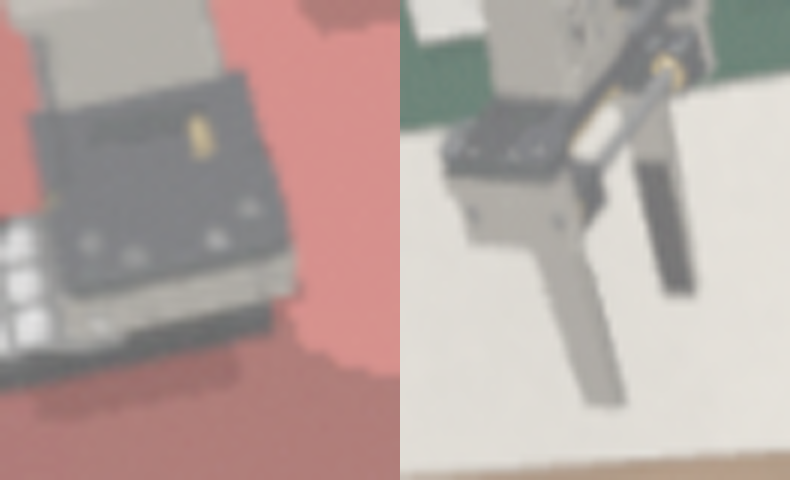

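```bash
python3 -m creep '[[38,0,0,0,0],[38,0,0,0,0],[38,0,0,0,0]]' 6
python3 - <<'E'
from h import *
s=save('side','side3.png')
x,y,w,h=180,200,120,90
cv2.imwrite('pics/side3c.png',cv2.resize((np.clip((cv2.imread('pics/side3.png')[y:y+h,x:x+w]/255.)**.5*255,0,255)).astype(np.uint8),None,fx=6,fy=6,interpolation=cv2.INTER_CUBIC))
E
```

```text
time_s: 4.25
eef_pos: [0.5015, -0.1527, 0.0037]
ee_rot: [[-0.986, -0.164, -0.0], [-0.164, 0.986, 0.0], [0.0, 0.0, -1.0]]
wrist_force: [-0.4, -0.7, -0.9]
width: 0.038
```

View pics/side3c.png

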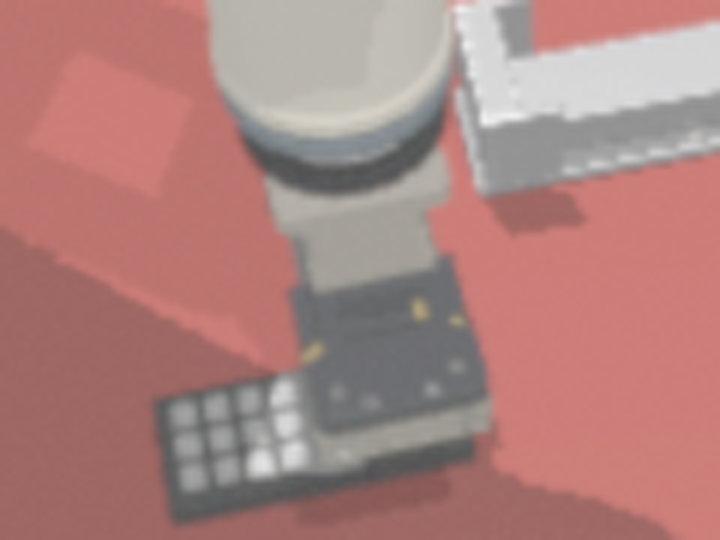

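```bash
python3 -m creep '[[38,0,0,-10,0],[38,0,0,-20,0],[38,0,0,-30,0],[38,0,0,-40,0],[38,0,0,-40,0],[38,0,0,-40,0]]' 6
python3 - <<'E'
from h import *
for c,(x,y,w,h) in dict(side=(170,190,120,100),top=(280,190,110,90)).items():
    save(c,c+'4.png')
    cv2.imwrite('pics/'+c+'4c.png',cv2.resize((np.clip((cv2.imread('pics/'+c+'4.png')[y:y+h,x:x+w]/255.)**.5*255,0,255)).astype(np.uint8),None,fx=6,fy=6,interpolation=cv2.INTER_CUBIC))
E
```

```text
time_s: 4.9
eef_pos: [0.5018, -0.1527, 0.0443]
ee_rot: [[-0.986, -0.164, 0.001], [-0.164, 0.986, -0.0], [-0.001, -0.0, -1.0]]
wrist_force: [0.6, -0.7, -0.4]
width: 0.038
```

View pics/side4c.png

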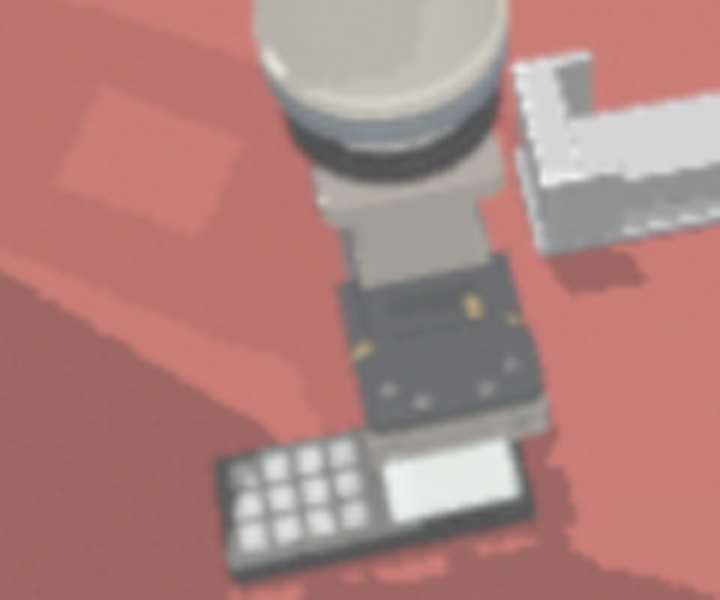

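View pics/top4c.png

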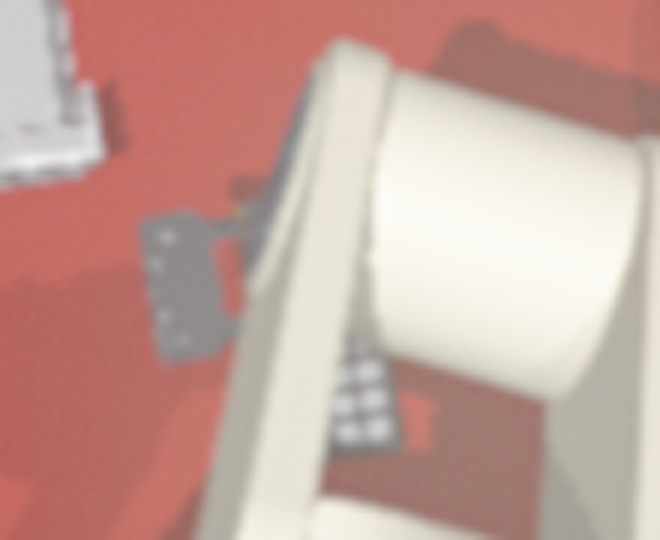

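```bash
cat > ov.py <<'E'
import sys
from h import *
src,cam,x0,y0,w,h,k,out=sys.argv[1],sys.argv[2],*map(int,sys.argv[3:8]),sys.argv[8]
o=get_obs();R=np.array(o['ee_rot']);p=np.array(o['eef_pos']);W=o['width']*500
im=cv2.imread(src);big=cv2.resize(im[y0:y0+h,x0:x0+w],None,fx=k,fy=k,interpolation=cv2.INTER_CUBIC)
g=np.clip((big/255.)**.5*255,0,255).astype(np.uint8)
def pt(m):
    q=(proj(cam,p+R@np.array(m)/1000)[0]-[x0,y0]+.5)*k; return [int(v) for v in q]
def poly(P,c): cv2.polylines(g,[np.array([pt(m) for m in P])],True,c,1)
for s in(1,-1):
    for w_,c in((W,(0,255,0)),(W+18,(255,255,0))):
        poly([[-10,s*w_,0],[10,s*w_,0],[10,s*w_,-88],[-10,s*w_,-88]],c)
poly([[-37.5,-94.5,-88],[37.5,-94.5,-88],[37.5,94.5,-88],[-37.5,94.5,-88]],(255,0,255))
cv2.imwrite(out,g)
E
python3 ov.py pics/side4.png side 170 170 130 120 6 pics/ov4.png
```

```text
(no output)
```

View pics/ov4.png

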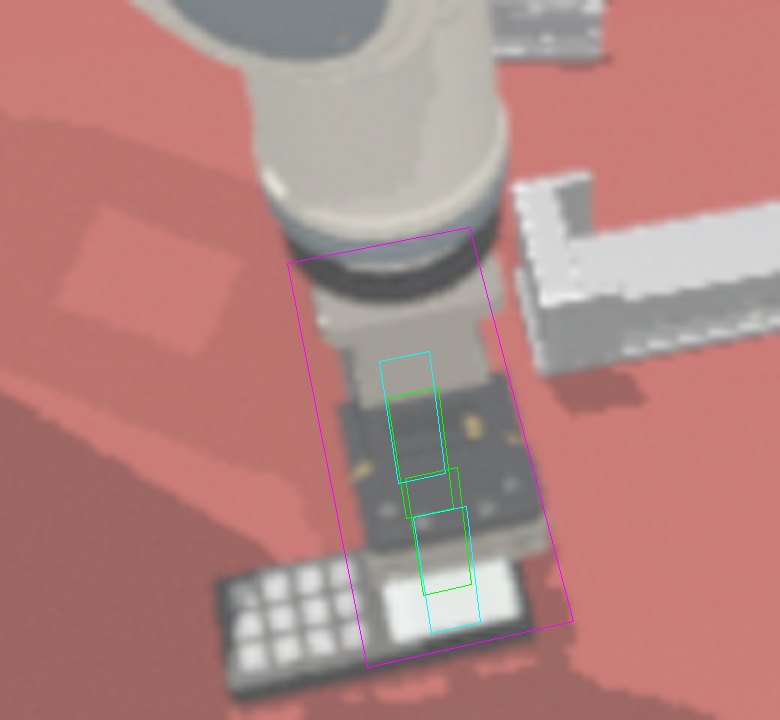

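```bash
sed -e "s/^o=get_obs.*/p=np.array([.1569,.605,.1778]);R=np.array([[-.968,.251,0],[.251,.968,0],[0,0,-1.]]);W=46/" ov.py > ov0.py; python3 ov0.py pics/side0.png side 80 0 80 75 9 pics/ov0.png
```

```text
(no output)
```

View pics/ov0.png

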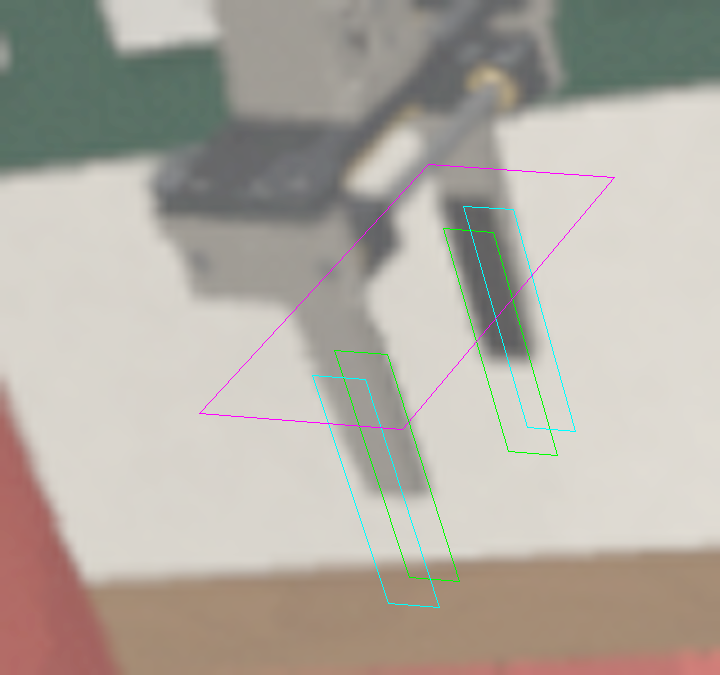

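```bash
python3 ov0.py pics/top0.png top 0 340 90 80 8 pics/ovt0.png; python3 ov.py pics/top4.png top 270 180 120 95 6 pics/ovt4.png
```

```text
(no output)
```

View pics/ovt0.png

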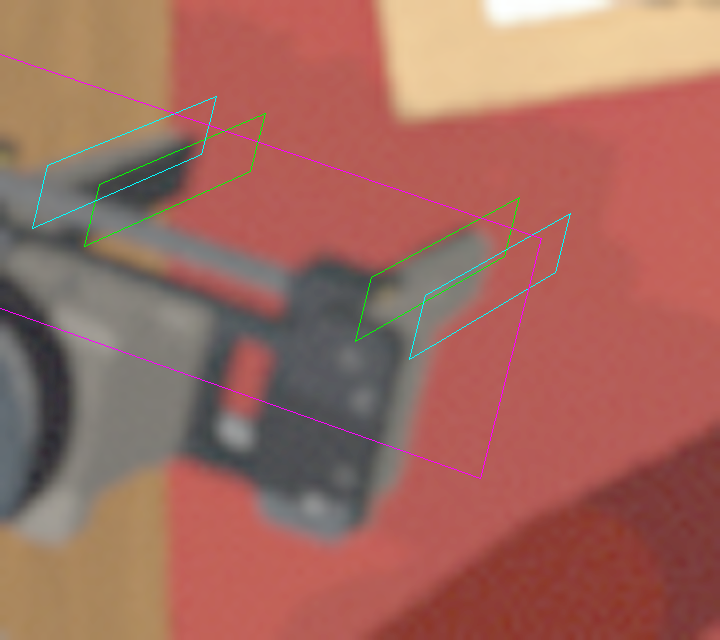

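View pics/ovt4.png

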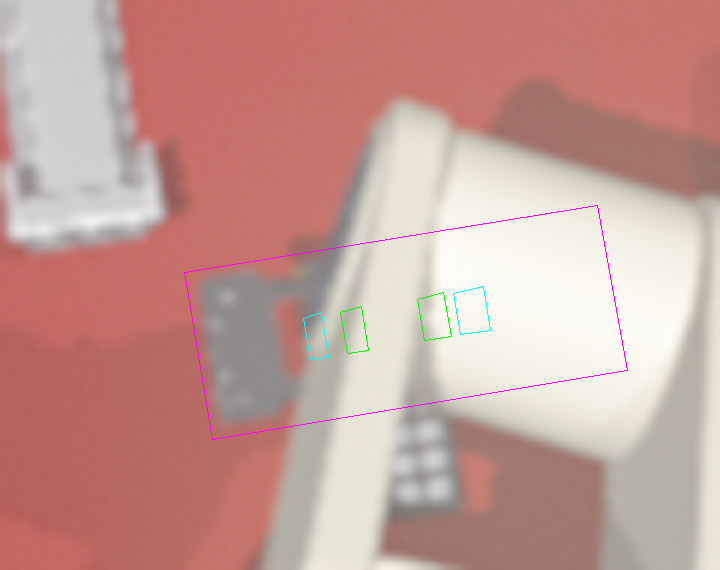

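```bash
python3 - <<'E'
from h import *
from scipy.optimize import least_squares
p0=np.array([.1569,.605,.1778]);R=np.array([[-.968,.251,0],[.251,.968,0],[0,0,-1.]])
L=[('side',(10,46,0),(487,357)),('side',(-10,46,0),(530,357)),('side',(10,-1,0),(375,494)),('side',(-10,-1,0),(428,494)),
('top',(-10,46,0),(193,137)),('top',(10,46,0),(183,187)),('top',(10,-1,0),(470,292)),('top',(-10,-46,0),(472,235))]
def f(q):
    r=[]
    for c,m,uv in L:
        m=np.array(m,float)
        if m[1]==-1:m[1]=-46-q[3]
        px=np.array(uv)/9+[80,0] if c=='side' else np.array(uv)/8+[0,340]
        r.append(proj(c,p0+R@m/1000+q[:3]/1000)[0]-px+.5)
    return np.ravel(r)
s=least_squares(f,[0,0,30,10.]);print(s.x.round(1));print(s.fun.reshape(-1,2).round(1))
E
```

```text
[ 2.6 -2.7 40.1  7.5]
[[-0.2 -0.2]
 [ 0.5  0.3]
 [-0.2 -0.4]
 [-0.3  0.1]
 [ 1.  -0.1]
 [ 0.3  1.2]
 [-0.1  0.1]
 [-1.1 -1.3]]
```

The gripper closed above the handset. The overlays from both cameras put the real fingertips about 40 mm higher than the reported TCP, with xy agreeing. The handset hasn't moved. I'll open, go lower and feel for the counter.

```bash
python3 -m creep '[[91,0,0,0,0],[91,0,0,0,0],[91,0,0,0,0],[91,0,0,0,0],[91,0,0,0,0],[91,0,0,0,0],[91,0,0,25,0],[91,0,0,45,0],[91,0,0,60,0],[91,0,0,60,0]]' 6
python3 - <<'E'
from h import *
save('side','side5.png')
E
python3 ov.py pics/side5.png side 170 170 130 120 6 pics/ov5.png
```

```text
time_s: 6.0
eef_pos: [0.5, -0.1522, -0.0179]
ee_rot: [[-0.986, -0.164, -0.003], [-0.164, 0.986, 0.001], [0.003, 0.001, -1.0]]
wrist_force: [0.6, -0.2, 0.8]
width: 0.0913
```

View pics/ov5.png

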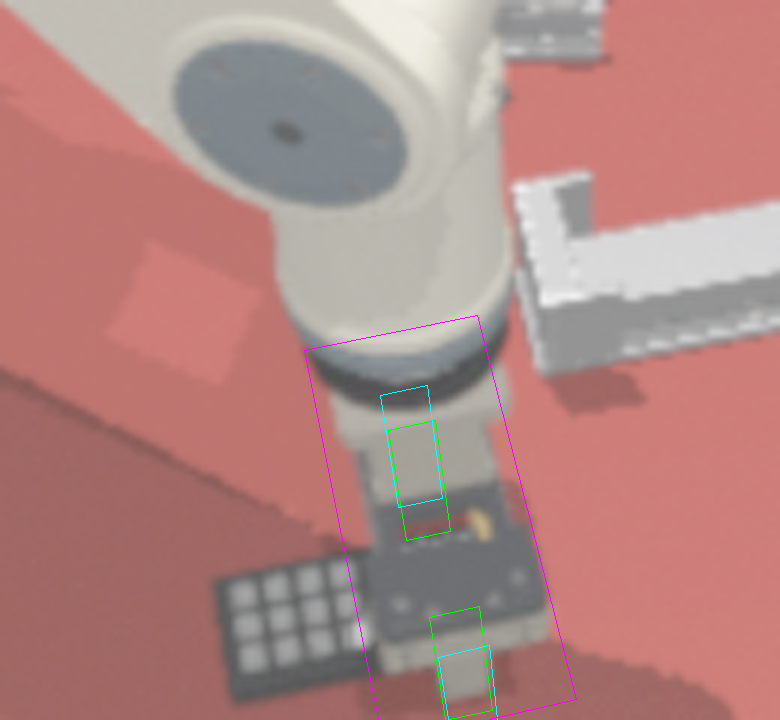

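```bash
python3 -m creep '[[91,-1,-1,8,0],[91,-1,-1,14,0],[91,-1,-1,15,0],[91,-1,-1,16,0]]' 6
python3 -m creep '[[91,0,0,1,0],[91,0,0,2,0],[91,0,0,2,0]]'
python3 -m creep '[[91,0,0,1,0],[91,0,0,2,0],[91,0,0,2,0]]'
```

```text
time_s: 6.45
eef_pos: [0.5028, -0.1535, -0.0322]
ee_rot: [[-0.986, -0.164, 0.0], [-0.164, 0.986, -0.0], [-0.0, -0.0, -1.0]]
wrist_force: [-0.0, -0.1, -0.1]
width: 0.091
time_s: 6.75
eef_pos: [0.5027, -0.1535, -0.0342]
ee_rot: [[-0.986, -0.164, 0.0], [-0.164, 0.986, -0.0], [-0.0, -0.0, -1.0]]
wrist_force: [-0.1, 0.1, 0.1]
width: 0.0911
time_s: 7.05
eef_pos: [0.5026, -0.1534, -0.0363]
ee_rot: [[-0.986, -0.164, -0.0], [-0.164, 0.986, 0.0], [0.0, 0.0, -1.0]]
wrist_force: [0.7, -0.3, 0.8]
width: 0.091
```

```bash
python3 -m creep '[[91,0,0,1,0],[91,0,0,1.5,0],[91,0,0,1.5,0]]'
python3 -m creep '[[91,0,0,1,0],[91,0,0,1.5,0],[91,0,0,1.5,0]]'
```

```text
time_s: 7.35
eef_pos: [0.5027, -0.1535, -0.0365]
ee_rot: [[-0.986, -0.164, -0.0], [-0.164, 0.986, 0.0], [0.0, 0.0, -1.0]]
wrist_force: [-4.8, 0.8, 18.9]
width: 0.0912
time_s: 7.65
eef_pos: [0.5028, -0.1535, -0.0366]
ee_rot: [[-0.986, -0.164, 0.0], [-0.164, 0.986, -0.0], [-0.0, -0.0, -1.0]]
wrist_force: [-11.3, 2.7, 40.5]
width: 0.091
```

```bash
python3 -m creep '[[91,0,0,-5,0],[56,0,0,-5.5,0],[50,0,0,-5.5,0],[50,0,0,-5.5,0],[50,0,0,-5.5,0],[50,0,0,-5.5,0],[50,0,0,-5.5,0]]' 5
```

```text
time_s: 8.35
eef_pos: [0.5025, -0.1534, -0.034]
ee_rot: [[-0.986, -0.164, -0.0], [-0.164, 0.986, 0.0], [0.0, 0.0, -1.0]]
wrist_force: [-0.4, -0.1, -1.8]
width: 0.0557
```

```bash
python3 -m creep '[[50,0,0,0,0],[50,0.5,0,-4,0],[50,1.5,0,-8,0],[50,2.5,0,-12,0],[50,3.5,0,-16,0],[50,5,0,-20,0],[50,6.5,0,-24,0],[50,8,0,-28,0],[50,10,0,-32,0],[50,10,0,-32,0]]' 3
python3 - <<'E'
from h import *
save('side','side6.png')
E
python3 ov.py pics/side6.png side 170 190 130 110 6 pics/ov6.png
```

```text
time_s: 9.35
eef_pos: [0.4928, -0.1552, -0.0012]
ee_rot: [[-0.986, -0.164, 0.0], [-0.164, 0.986, -0.0], [-0.0, -0.0, -1.0]]
wrist_force: [-0.7, -0.3, 1.0]
width: 0.0562
```

View pics/ov6.png

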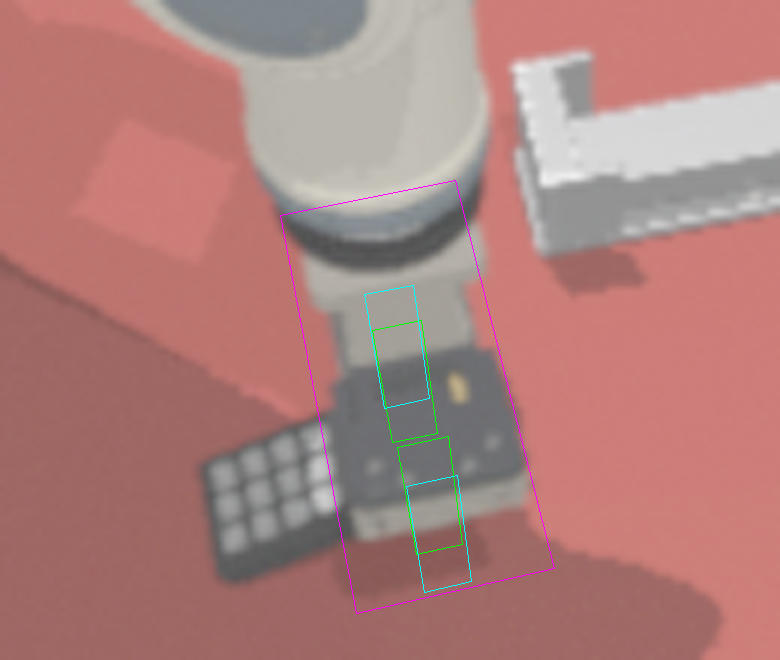

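```bash
python3 -m creep '[[50,0,0,0,0],[50,0,0,0,0],[50,0,0,-20,0],[50,0,0,-50,0],[50,0,0,-85,0],[50,0,0,-110,0],[50,0,0,-120,0],[50,0,0,-120,0]]' 25
python3 - <<'E'
from h import *
save('side','side7.png');save('top','top7.png')
for c in('side','top'):
  for q in ('keypad_end','screen_end','handset'): print(c,q,[(np.round(d['position'],3),round(d['p'],2)) for d in vision.mark_of(c,q)])
E
python3 ov.py pics/side7.png side 160 140 130 110 6 pics/ov7.png
python3 ov.py pics/top7.png top 260 170 130 110 6 pics/ovt7.png
```

```text
time_s: 10.2
eef_pos: [0.4935, -0.1553, 0.119]
ee_rot: [[-0.986, -0.164, 0.002], [-0.164, 0.986, -0.001], [-0.002, -0.001, -1.0]]
wrist_force: [0.9, -0.1, -2.7]
width: 0.0554
side keypad_end [(array([ 0.407, -0.169,  0.123]), 0.59)]
side screen_end [(array([ 0.5  ,  0.194, -0.002]), 0.27)]
side handset [(array([ 0.47 , -0.162,  0.139]), 0.79)]
top keypad_end [(array([ 0.406, -0.172,  0.122]), 0.55), (array([ 0.502,  0.198, -0.003]), 0.53)]
top screen_end []
top handset [(array([ 0.468, -0.158,  0.142]), 0.55)]
```

View pics/ov7.png

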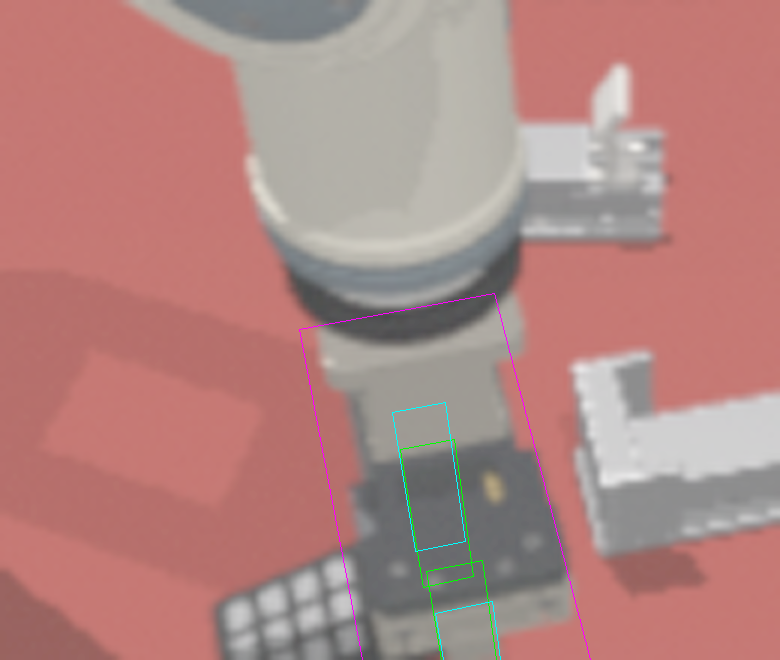

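View pics/ovt7.png

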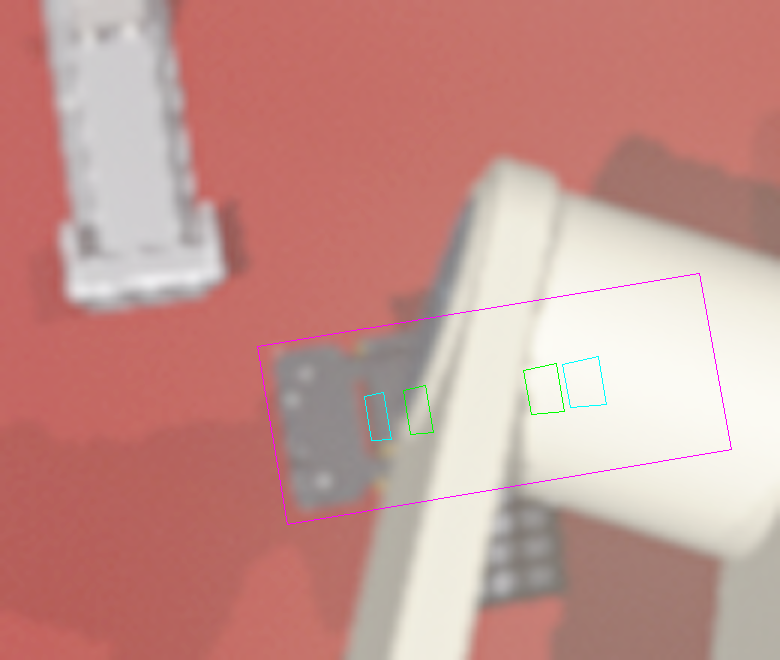

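The handset is held with its keypad end low, at a tilt of about 20°, and the nets agree with geometry: keypad end at (0.407, −0.170, 0.122). Next I'll move above the pre-insert point.

```bash
python3 go.py 588.5 187.3 119 -4.7
```

```text
shift [-151.1  321.8   -1.6] turn 14.16 pos [ 492.3 -155.   117.4] yaw 9.46 F [ 0.34  0.67 -1.73] w 55.7 t 10.6
```

```bash
python3 -m creep '[[50,-8,17,0,2],[50,-26,55,0,4],[50,-45,96,0,6],[50,-64,137,0,8],[50,-83,178,0,10],[50,-102,218,0,12],[50,-120,257,0,14.2],[50,-136,290,0,14.2],[50,-146,312,0,14.2],[50,-151,322,0,14.2]]'
python3 -m creep '[[50,0,0,0,0],[50,0,0,0,0]]'
python3 go.py 588.5 187.3 119 -4.7
python3 - <<'E'
from h import *
save('side','side8.png');save('top','top8.png')
for c in('side','top'):
  for q in ('keypad_end','screen_end','handset'): print(c,q,[(np.round(d['position'],3),round(d['p'],2)) for d in vision.mark_of(c,q)])
E
python3 ov.py pics/side8.png side 190 80 130 120 6 pics/ov8.png
python3 ov.py pics/top8.png top 170 165 120 110 6 pics/ovt8.png
```

```text
time_s: 11.6
eef_pos: [0.589, 0.1895, 0.1177]
ee_rot: [[-0.997, 0.081, -0.0], [0.081, 0.997, 0.0], [0.0, 0.0, -1.0]]
wrist_force: [-0.7, 0.2, -2.6]
width: 0.0557
time_s: 11.8
eef_pos: [0.5883, 0.1863, 0.1179]
ee_rot: [[-0.997, 0.083, -0.001], [0.083, 0.997, -0.001], [0.001, -0.001, -1.0]]
wrist_force: [-0.8, 0.1, -2.5]
width: 0.0553
shift [-0.1  1.  -1.2] turn -0.04 pos [588.3 186.3 117.9] yaw -4.74 F [-0.77  0.09 -2.47] w 55.3 t 11.8
side keypad_end [(array([0.501, 0.196, 0.121]), 0.72)]
side screen_end [(array([0.619, 0.182, 0.162]), 0.56)]
side handset [(array([0.566, 0.186, 0.138]), 0.86)]
top keypad_end [(array([0.5  , 0.195, 0.121]), 0.67), (array([ 0.77 , -0.013,  0.   ]), 0.18)]
top screen_end []
top handset [(array([ 0.768, -0.014, -0.001]), 0.72), (array([ 0.566, -0.446, -0.001]), 0.72), (array([0.564, 0.193, 0.142]), 0.62), (array([0.501, 0.194, 0.123]), 0.43)]
```

View pics/ov8.png

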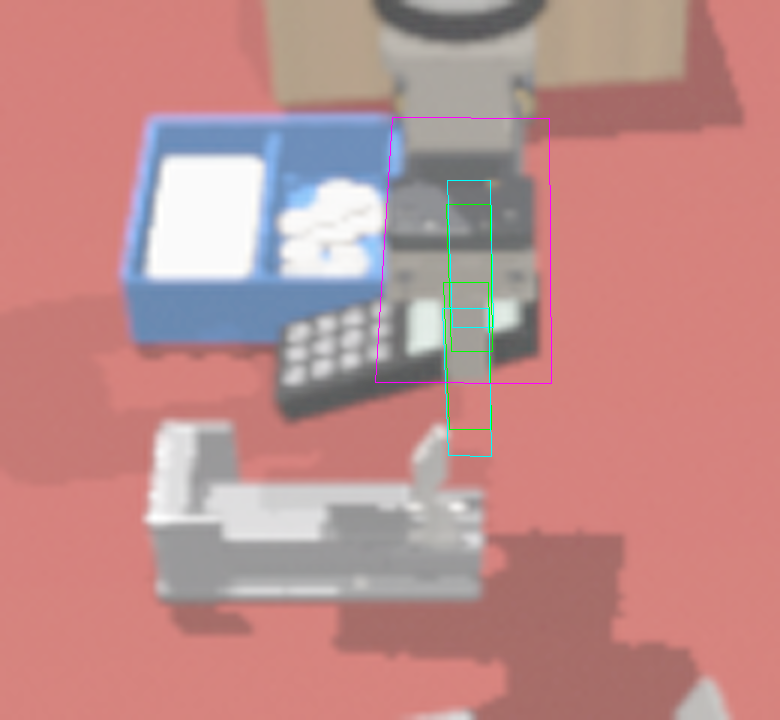

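View pics/ovt8.png

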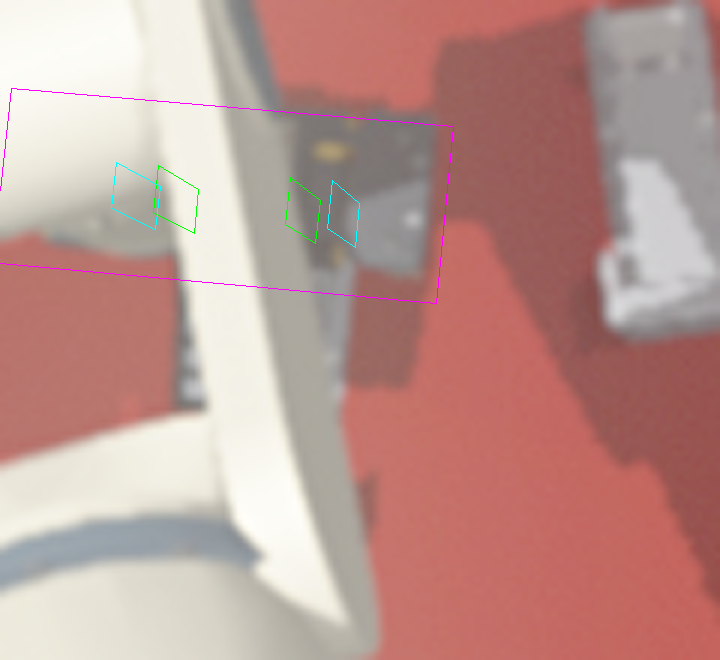

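```bash
python3 - <<'E'
import cv2
im=cv2.imread('pics/side8.png');k=9;x,y,w,h=230,120,60,35
g=cv2.resize(im[y:y+h,x:x+w],None,fx=13,fy=13,interpolation=cv2.INTER_CUBIC);g=((g/255.)**.5*255).astype('uint8');cv2.imwrite('pics/s8z.png',g)
E
```

```text
(no output)
```

View pics/s8z.png

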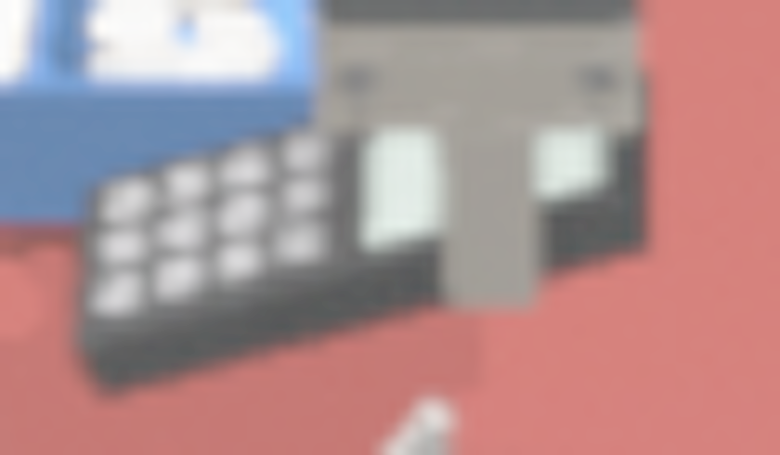

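```bash
python3 - <<'E'
from h import *
from scipy.optimize import least_squares
L=[((0,-28,0),(103,395)),((0,-28,18),(80,335)),((0,28,18),(95,183)),((130,-28,0),(647,248))]
yaw=np.radians(-4.74);Rz=np.array([[np.cos(yaw),-np.sin(yaw),0],[np.sin(yaw),np.cos(yaw),0],[0,0,1]])
def f(q):
    t=q[3];Ry=np.array([[np.cos(t),0,-np.sin(t)],[0,1,0],[np.sin(t),0,np.cos(t)]])
    return np.ravel([proj('side',q[:3]+Rz@Ry@np.array(m)/1000)[0]-(np.array([230,120])+(np.array(u)+.5)/13-.5) for m,u in L])
s=least_squares(f,[.5,.195,.12,.33],x_scale=[.01,.01,.01,.1]);print(s.x*[1000,1000,1000,57.3],s.fun.round(2))
for z in (.117,.119,.121):
    s=least_squares(lambda q:f([q[0],q[1],z,q[2]]),[.5,.195,.33],x_scale=[.01,.01,.1]);print(z,s.x*[1000,1000,57.3],s.fun.round(2))
E
```

```text
[502.13452082 235.19880974  85.43291149  19.4959988 ] [ 0.5   0.   -0.25  0.32 -0.11 -0.45 -0.13  0.11]
0.117 [503.0621185  198.90857863  20.08383301] [ 0.14  0.39 -0.78  0.54 -0.57 -0.77  1.17 -0.33]
0.119 [503.12125918 196.6088107   20.12280055] [ 0.12  0.41 -0.81  0.55 -0.6  -0.79  1.26 -0.37]
0.121 [503.18044557 194.30897835  20.16198155] [ 0.09  0.44 -0.85  0.57 -0.63 -0.81  1.35 -0.4 ]
```

```bash
python3 -m creep '[[50,0,0,10,0],[50,0,0,25,0],[50,0,0,40,0],[50,0,0,52,0],[50,0,0,59,0],[50,0,0,59,0],[50,0,0,59,0]]'
cat > zz.py <<'E'
import sys
from h import *
n=sys.argv[1]
for c,(x,y,w,h) in dict(side=(210,130,75,60),top=(185,190,60,75)).items():
    save(c,c+n+'.png');im=cv2.imread('pics/'+c+n+'.png')
    g=cv2.resize(im[y:y+h,x:x+w],None,fx=10 if c=='side' else 7,fy=10 if c=='side' else 7,interpolation=cv2.INTER_CUBIC);cv2.imwrite('pics/'+c+n+'z.png',((g/255.)**.5*255).astype('uint8'))
    for q in ('keypad_end','screen_end','handset'): print(c,q,[(np.round(d['position'],3),round(d['p'],2)) for d in vision.mark_of(c,q)][:2])
E
python3 zz.py 9; python3 go.py 588.5 187.3 58.5 -4.7
```

```text
time_s: 12.9
eef_pos: [0.589, 0.1874, 0.0592]
ee_rot: [[-0.997, 0.083, -0.0], [0.083, 0.997, -0.0], [0.0, -0.0, -1.0]]
wrist_force: [0.0, 0.5, -3.0]
width: 0.0559
side keypad_end []
side screen_end [(array([0.624, 0.182, 0.105]), 0.88)]
side handset [(array([0.568, 0.189, 0.079]), 0.85)]
top keypad_end [(array([0.504, 0.194, 0.065]), 0.39)]
top screen_end []
top handset []
shift [ 0.5 -0.1  1.1] turn -0.04 pos [589.1 187.4  59.6] yaw -4.74 F [-0.06  0.01 -3.07] w 55.6 t 13.3
```

View pics/side9z.png

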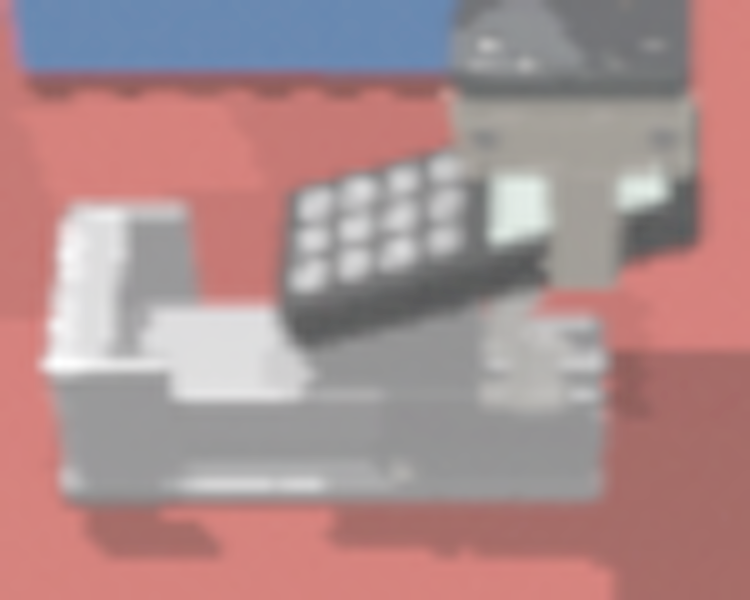

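View pics/top9z.png

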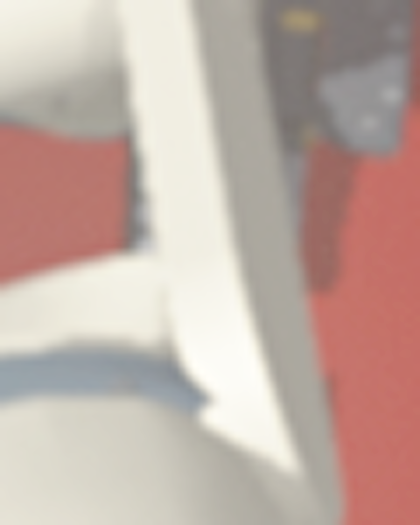

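```bash
python3 -m creep '[[50,6,0,3,0],[50,14,0,6,0],[50,22,0,9,0],[50,30,0,12,0],[50,38,0,15,0],[50,38,0,15,0]]'
python3 zz.py 10; python3 go.py 588.5 187.3 58.5 -4.7
```

```text
time_s: 13.9
eef_pos: [0.5491, 0.1903, 0.0437]
ee_rot: [[-0.997, 0.082, -0.002], [0.082, 0.997, -0.001], [0.002, -0.001, -1.0]]
wrist_force: [-0.1, -0.4, -1.9]
width: 0.056
side keypad_end [(array([0.457, 0.197, 0.046]), 0.69), (array([0.498, 0.195, 0.002]), 0.67)]
side screen_end [(array([0.582, 0.184, 0.087]), 0.74), (array([ 0.568, -0.451, -0.001]), 0.48)]
side handset [(array([0.527, 0.189, 0.065]), 0.57), (array([0.581, 0.185, 0.089]), 0.47)]
top keypad_end [(array([0.465, 0.196, 0.049]), 0.36)]
top screen_end []
top handset [(array([0.523, 0.194, 0.067]), 0.49)]
shift [-37.3  -0.1 -14.1] turn -0.05 pos [551.3 190.5  44.4] yaw -4.75 F [ 0.32 -0.02 -2.28] w 55.7 t 14.3
```

View pics/side10z.png

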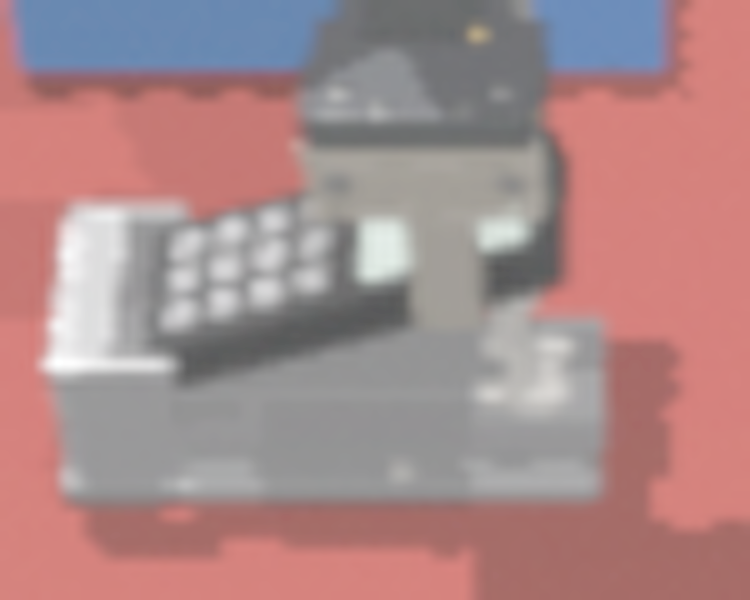

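```bash
python3 -m creep '[[50,4,0,2,0],[50,8,0,3.5,0],[50,12,0,5,0],[50,12,0,5,0]]'
python3 -m creep '[[50,3,0,1,0],[50,6,0,2,0],[50,6,0,2,0]]'; python3 go.py 588.5 187.3 58.5 -4.7
```

```text
time_s: 14.7
eef_pos: [0.538, 0.1914, 0.0389]
ee_rot: [[-0.997, 0.082, -0.001], [0.082, 0.997, -0.0], [0.001, -0.0, -1.0]]
wrist_force: [0.4, -1.0, -2.4]
width: 0.0556
time_s: 15.0
eef_pos: [0.5325, 0.1919, 0.0371]
ee_rot: [[-0.997, 0.083, -0.001], [0.083, 0.997, -0.0], [0.001, -0.0, -1.0]]
wrist_force: [0.5, -0.6, -2.0]
width: 0.0558
shift [-56.2   0.  -21.4] turn -0.04 pos [532.5 191.9  37.1] yaw -4.74 F [ 0.52 -0.6  -1.97] w 55.8 t 15.0
```

```bash
python3 -m creep '[[50,1,0,0.5,0],[50,2,0,1,0],[50,2,0,1,0]]'
python3 -m creep '[[50,1,0,0.5,0],[50,1.5,0,1,0],[50,1.5,0,1,0]]'; python3 zz.py 11;python3 go.py 588.5 187.3 58.5 -4.7
```

```text
time_s: 15.3
eef_pos: [0.5309, 0.1921, 0.0362]
ee_rot: [[-0.997, 0.083, -0.0], [0.083, 0.997, -0.0], [0.0, -0.0, -1.0]]
wrist_force: [0.0, -0.9, -2.8]
width: 0.0555
time_s: 15.6
eef_pos: [0.5299, 0.1923, 0.0355]
ee_rot: [[-0.997, 0.083, 0.001], [0.083, 0.997, 0.0], [-0.001, 0.0, -1.0]]
wrist_force: [0.5, 0.6, -0.1]
width: 0.0557
side keypad_end [(array([0.442, 0.199, 0.036]), 0.92)]
side screen_end [(array([0.562, 0.187, 0.079]), 0.68)]
side handset [(array([0.505, 0.192, 0.055]), 0.75)]
top keypad_end []
top screen_end []
top handset [(array([ 0.502,  0.196, -0.005]), 0.36)]
shift [-58.8  -0.2 -23. ] turn -0.04 pos [529.9 192.3  35.4] yaw -4.74 F [ 3.08  0.19 -1.01] w 55.9 t 16.0
```

View pics/side11z.png

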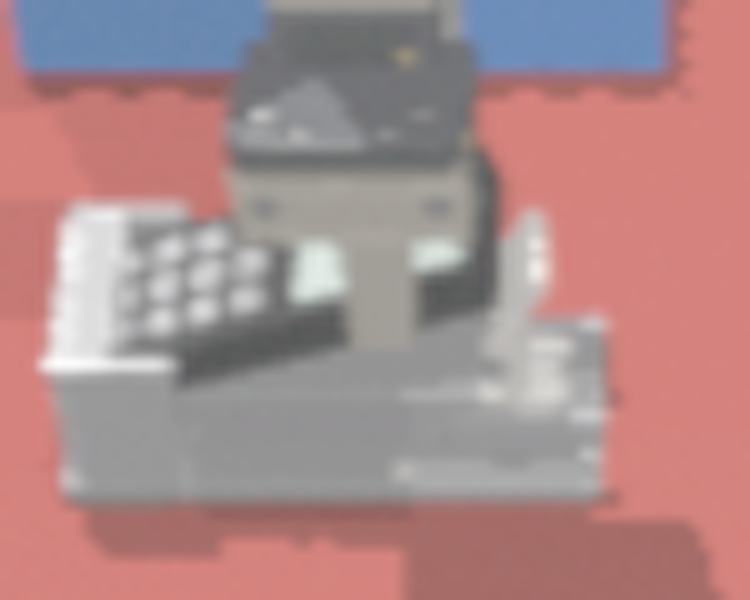

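```bash
python3 -m creep '[[50,0.5,0,0.5,0],[50,1,0,1,0],[50,1,0,1,0]]'
```

```text
time_s: 16.3
eef_pos: [0.5298, 0.1925, 0.0348]
ee_rot: [[-0.997, 0.082, 0.002], [0.082, 0.997, 0.0], [-0.002, 0.001, -1.0]]
wrist_force: [5.8, -1.1, 4.6]
width: 0.0557
```

```bash
python3 -m creep '[[54,0,0,0,0],[60,0,0,0,0],[75,0,0,0,0],[80,0,0,0,0],[80,0,0,0,0]]' 
python3 -m creep '[[80,0,0,-15,0],[80,0,0,-40,0],[60,0,0,-60,0],[30,0,0,-60,0],[0,0,0,-60,0],[0,0,0,-60,0]]' 
python3 zz.py 12;python3 go.py 543.4 191.0 90 -4.7
```

```text
time_s: 16.8
eef_pos: [0.528, 0.1923, 0.034]
ee_rot: [[-0.997, 0.083, -0.001], [0.083, 0.997, -0.0], [0.001, -0.0, -1.0]]
wrist_force: [-0.2, -0.1, 0.9]
width: 0.0797
time_s: 17.4
eef_pos: [0.5277, 0.192, 0.0931]
ee_rot: [[-0.997, 0.083, -0.002], [0.083, 0.997, -0.001], [0.002, -0.001, -1.0]]
wrist_force: [-0.6, 0.4, -0.2]
width: 0.0503
side keypad_end [(array([0.438, 0.204, 0.038]), 0.78), (array([ 0.565, -0.448,  0.001]), 0.21)]
side screen_end [(array([0.562, 0.184, 0.068]), 0.83)]
side handset [(array([0.506, 0.193, 0.055]), 0.56), (array([0.496, 0.194, 0.003]), 0.34)]
top keypad_end []
top screen_end [(array([ 0.521,  0.443, -0.   ]), 0.42)]
top handset [(array([0.502, 0.195, 0.051]), 0.62)]
shift [-15.  -0.   4.] turn -0.04 pos [528.5 192.3  94. ] yaw -4.74 F [-0.61 -0.28 -0.27] w 18.0 t 17.8
```

View pics/side12z.png

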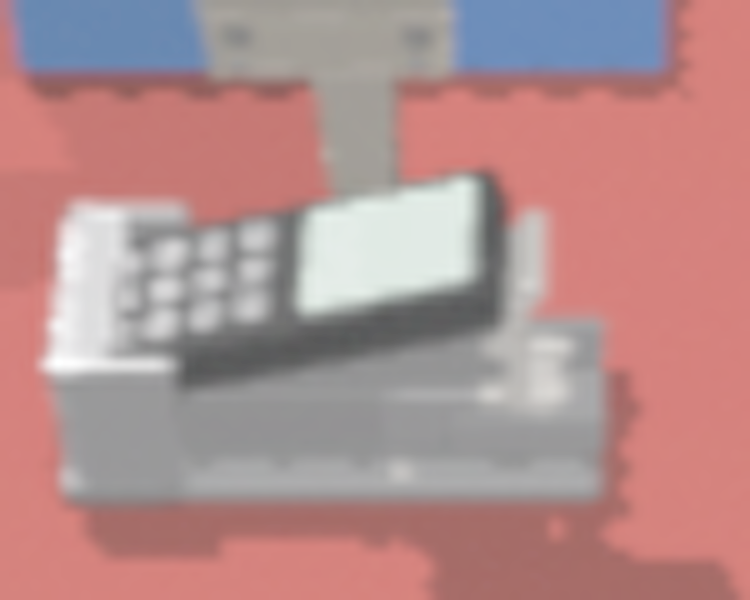

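```bash
python3 -m creep '[[0,-6,0,10,0],[0,-13,0,25,0],[0,-13,0,38,0],[0,-13,0,42,0],[0,-13,0,42,0]]' 10
python3 -m creep '[[0,0,0,1,0],[0,0,0,2,0],[0,0,0,3,0],[0,0,0,3,0]]'
python3 -m creep '[[0,0,0,1,0],[0,0,0,2,0],[0,0,0,2,0]]'
```

```text
time_s: 18.3
eef_pos: [0.5405, 0.1909, 0.0508]
ee_rot: [[-0.997, 0.083, -0.003], [0.083, 0.997, -0.001], [0.002, -0.001, -1.0]]
wrist_force: [0.1, -0.3, -0.8]
width: 0.0006
time_s: 18.7
eef_pos: [0.5416, 0.1913, 0.0495]
ee_rot: [[-0.997, 0.083, 0.0], [0.083, 0.997, 0.0], [-0.0, 0.0, -1.0]]
wrist_force: [-0.1, 1.1, -0.3]
width: 0.0007
time_s: 19.0
eef_pos: [0.5421, 0.1914, 0.0478]
ee_rot: [[-0.997, 0.083, 0.001], [0.083, 0.997, 0.0], [-0.001, 0.0, -1.0]]
wrist_force: [-0.9, -0.0, 5.7]
width: 0.0006
```

```bash
python3 -m creep '[[0,0,0,1,0],[0,0,0,2,0],[0,0,0,3,0],[0,0,0,3,0]]'
python3 -m creep '[[0,0,0,1,0],[0,0,0,2,0],[0,0,0,3,0],[0,0,0,3,0]]'
```

```text
time_s: 19.4
eef_pos: [0.5428, 0.1916, 0.0453]
ee_rot: [[-0.997, 0.083, 0.002], [0.083, 0.997, 0.001], [-0.002, 0.001, -1.0]]
wrist_force: [0.7, 1.0, 7.4]
width: 0.0003
time_s: 19.8
eef_pos: [0.5434, 0.1918, 0.0427]
ee_rot: [[-0.997, 0.083, 0.004], [0.083, 0.997, 0.001], [-0.003, 0.001, -1.0]]
wrist_force: [0.9, 0.2, 9.4]
width: 0.0008
```

```bash
python3 -m creep '[[0,0,0,1,0],[0,0,0,2,0],[0,0,0,3,0],[0,0,0,4,0],[0,0,0,4,0]]'
python3 -m creep '[[0,0,0,1,0],[0,0,0,2,0],[0,0,0,3,0],[0,0,0,4,0],[0,0,0,4,0]]'
```

```text
time_s: 20.3
eef_pos: [0.5442, 0.1919, 0.0391]
ee_rot: [[-0.997, 0.082, 0.005], [0.082, 0.997, 0.001], [-0.005, 0.002, -1.0]]
wrist_force: [1.5, -1.0, 10.7]
width: 0.0003
time_s: 20.8
eef_pos: [0.5419, 0.1914, 0.0333]
ee_rot: [[-0.997, 0.083, 0.001], [0.083, 0.997, 0.0], [-0.001, 0.0, -1.0]]
wrist_force: [2.0, 0.4, 3.1]
width: 0.0002
```

```bash
python3 -m creep '[[0,0,0,1,0],[0,0,0,2,0],[0,0,0,3,0],[0,0,0,4,0],[0,0,0,4,0]]'
python3 -m creep '[[0,0,0,1,0],[0,0,0,2,0],[0,0,0,3,0],[0,0,0,4,0],[0,0,0,4,0]]'; python3 zz.py 13
```

```text
time_s: 21.3
eef_pos: [0.5414, 0.1912, 0.0291]
ee_rot: [[-0.997, 0.083, -0.0], [0.083, 0.997, -0.0], [0.0, -0.0, -1.0]]
wrist_force: [1.4, 0.9, 1.4]
width: 0.0007
time_s: 21.8
eef_pos: [0.5415, 0.1912, 0.0251]
ee_rot: [[-0.997, 0.083, -0.0], [0.083, 0.997, -0.0], [0.0, -0.0, -1.0]]
wrist_force: [1.9, -0.0, 1.9]
width: 0.0006
side keypad_end [(array([0.434, 0.203, 0.036]), 0.68)]
side screen_end [(array([0.564, 0.187, 0.046]), 0.91)]
side handset [(array([0.506, 0.194, 0.038]), 0.7)]
top keypad_end []
top screen_end []
top handset [(array([0.502, 0.199, 0.037]), 0.53)]
```

View pics/side13z.png

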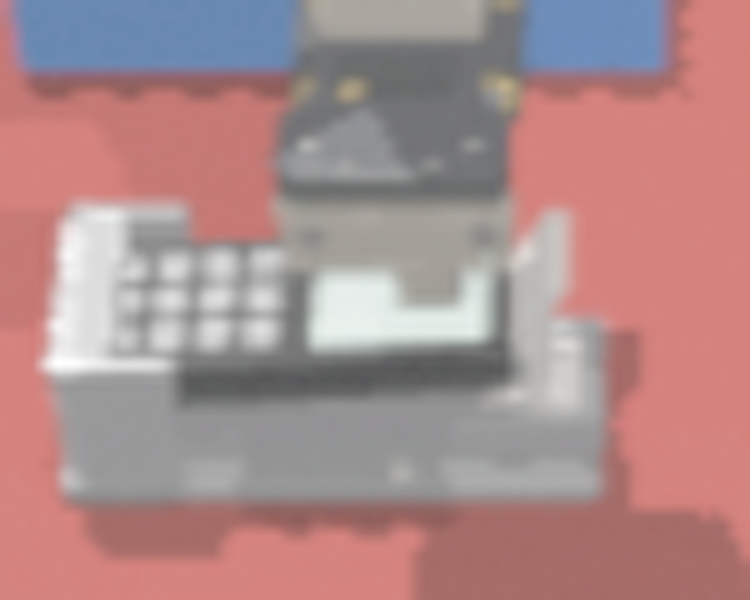

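The screen end is going down past the jaw and is still slightly raised, so I'll keep pressing.

```bash
python3 -m creep '[[0,0,0,1,0],[0,0,0,2,0],[0,0,0,3,0],[0,0,0,4,0],[0,0,0,4,0]]'
python3 -m creep '[[0,0,0,1,0],[0,0,0,2,0],[0,0,0,2,0]]'
```

```text
time_s: 22.7
eef_pos: [0.5408, 0.191, 0.0207]
ee_rot: [[-0.997, 0.083, -0.001], [0.083, 0.997, -0.0], [0.001, -0.001, -1.0]]
wrist_force: [0.3, 0.3, 0.3]
width: 0.0006
time_s: 23.0
eef_pos: [0.5413, 0.1912, 0.0191]
ee_rot: [[-0.997, 0.083, -0.0], [0.083, 0.997, -0.0], [0.0, -0.0, -1.0]]
wrist_force: [0.3, -0.6, 0.3]
width: 0.0005
```

```bash
python3 -m creep '[[0,0,0,1,0],[0,0,0,1.5,0],[0,0,0,1.5,0]]'
python3 -m creep '[[0,0,0,1,0],[0,0,0,1.5,0],[0,0,0,1.5,0]]';  python3 zz.py 14
```

```text
time_s: 23.3
eef_pos: [0.5415, 0.1912, 0.0185]
ee_rot: [[-0.997, 0.083, -0.0], [0.083, 0.997, -0.0], [0.0, -0.0, -1.0]]
wrist_force: [-2.1, -1.3, 9.7]
width: 0.0001
time_s: 23.6
eef_pos: [0.5416, 0.1913, 0.0184]
ee_rot: [[-0.997, 0.083, 0.0], [0.083, 0.997, 0.0], [-0.0, 0.0, -1.0]]
wrist_force: [-8.9, -2.5, 25.6]
width: 0.0007
side keypad_end [(array([0.436, 0.201, 0.037]), 0.82)]
side screen_end [(array([0.564, 0.185, 0.037]), 0.8)]
side handset [(array([0.506, 0.195, 0.035]), 0.72)]
top keypad_end []
top screen_end []
top handset [(array([0.5  , 0.196, 0.038]), 0.57)]
```

View pics/side14z.png

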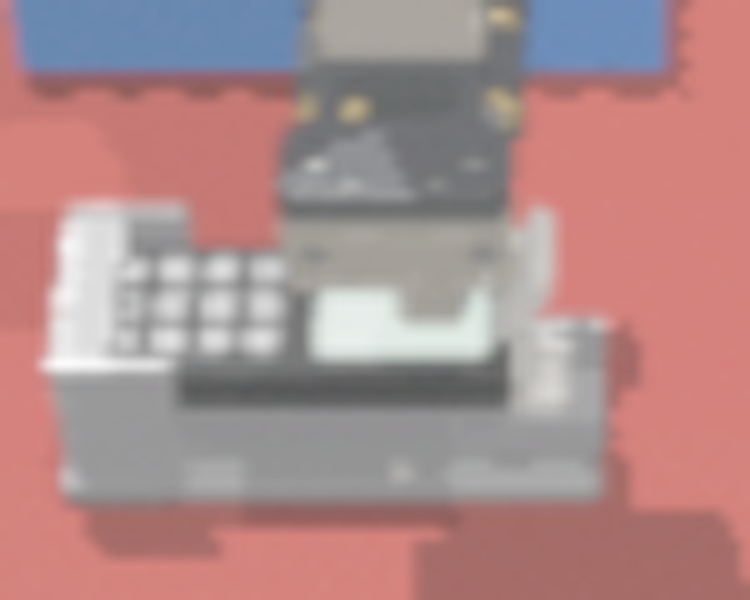

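Flat: the stop at a reported 18.4 mm matches bed plus 18 mm, and the jaw has swung back. I'll retreat and check without the arm in view.

```bash
python3 -m creep '[[0,0,0,-10,0],[0,0,0,-40,0],[0,0,0,-80,0],[0,0,0,-120,0],[0,0,50,-140,0],[0,0,90,-140,0],[0,0,130,-140,0],[0,0,160,-140,0],[0,0,180,-140,0],[0,0,180,-140,0]]'
python3 zz.py 15; python3 go.py 500 190 100 -4.7
```

```text
time_s: 25.0
eef_pos: [0.5563, 0.3727, 0.156]
ee_rot: [[-0.997, 0.081, 0.0], [0.081, 0.997, 0.0], [0.0, 0.0, -1.0]]
wrist_force: [0.7, -0.1, -0.4]
width: 0.0005
side keypad_end [(array([0.438, 0.202, 0.038]), 0.86)]
side screen_end [(array([0.561, 0.188, 0.038]), 0.62)]
side handset [(array([0.504, 0.193, 0.037]), 0.98)]
top keypad_end [(array([0.437, 0.2  , 0.038]), 0.61)]
top screen_end [(array([0.569, 0.189, 0.038]), 0.68)]
top handset [(array([0.499, 0.195, 0.036]), 0.65)]
shift [  41.4 -183.8   56.5] turn -0.1 pos [556.6 369.7 156.5] yaw -4.8 F [-0.42 -0.06 -0.62] w 0.5 t 25.4
```

View pics/side15z.png

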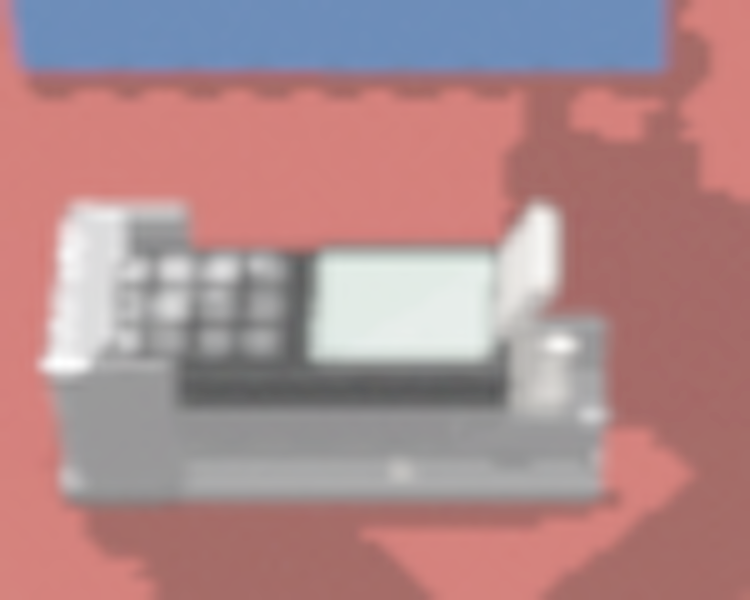

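View pics/top15z.png

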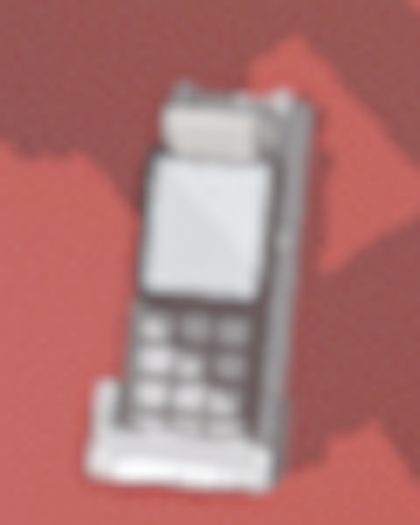

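View pics/side15.png

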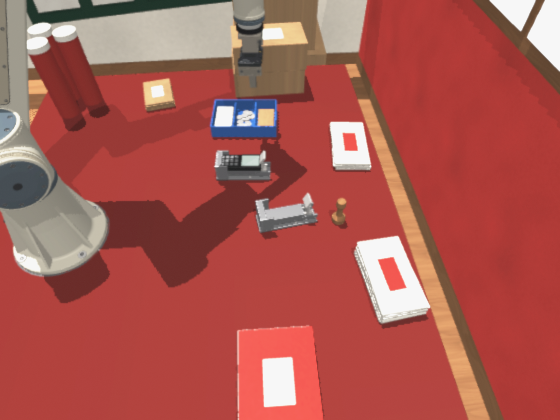

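The handset lies flat under the hood (side crop x≈120) and the jaw (x≈520), and the bystanders haven't moved. I'm handing it in.

```bash
python3 -c "
from rig import order,get_obs
print(order.job_done(),get_obs()['time_s'])"
```

```text
the job is handed in; nothing more can be done
the job is handed in; nothing more can be done
```

The handset is docked screen up in the cradle nearer the robot's base. I slid the keypad end under the hood at about 20° until it met the wall and the bed. After letting go, I pressed the screen end down at about x 41 mm with closed fingers.

**Forces:** The jaw gave way at about 11 N, and at the bottom I pressed a further 25.6 N. The highest force I read was 40.5 N, with the fingertips on the bare counter while I felt for its height.

**Final checks:**
- **Handset:** Both cameras show it flat, with the jaw's beak over the screen end. The networks put both ends about 37–38 mm above the counter, against my bed estimate of 36.5 mm, and the handset's origin within about 3 mm of the cradle's.
- **Final press:** It stopped within a millimetre of the height expected for a handset fully home.
- **Bystanders:** They look unmoved in the last side picture, judged by eye only.
- **Time:** The clock read 25.4 s at the last check before I handed it in.

**What disagreed:** The reported TCP height was about 36.5 mm below the true fingertip height. Because of that, my first grasp closed in the air above the handset without moving it. I found the offset from the camera pictures, confirmed it by touching the counter, and allowed for it from then on.

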